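# Hang the slide carrier on the draining rail

### The arm

A 6-joint arm with a two-finger parallel gripper is mounted at the origin on the work surface. World frame = base frame: x ahead of the robot, y to its left, z up, the work surface at z = 0. Lengths are in mm, angles in rad, forces in N, time in s.
With the tool pointing down it reaches from about 350 to 775 mm from the base axis. Payload 7.3 kg.
Tool frame: the origin (TCP) lies between the finger pads; the fingertips stand 14 mm ahead of it and the grasp point (between the pads) lies 5 mm behind it (nose_length is the distance from the TCP to the fingertips, in mm); z points along the fingers, y is the direction in which the jaws open and shut (so a half turn about z gives the same grasp; the last joint's range is limited). The gripper opens to 92 mm and grips with 3 to 60 N. Pads are 19 mm wide; open, the fingers measure 130 mm over their backs; the gripper's body (75 mm by 190 mm) begins 47 mm behind the grasp point.
Start: joints at [-0.146, 0.342, 1.524, -0, 1.275, -0.146], TCP at [525.018, 0.02, 240.741] pointing down, gripper open.
Joint ranges: [-2.53, 2.53], [-0.77, 2.02], [0.04, 2.7], [-1, 4.14], [0.28, 2.66], [-3.11, 3.11]. Speed limits (rad/s): [2.57, 2.57, 3.14, 3.14, 3.14, 3.14].

### API

Orientations are given as a 3x3 rotation matrix whose columns are the frame's x, y, z axes.
In Python, from plant import * gives the robot as it stands.
- The arm moves only by the tool apply_moves, never from a script. Its argument "increments" is text: rows parted by semicolons, each of 7 numbers parted by spaces: the shift along the world's x, y, z scaled (see below), then the turn, a rotation vector about the world's x, y, z scaled (see below), then the opening, from 0 (shut) to 1 (fully open). In form: x y z rx ry rz grip; .... A call has 1 to 5 rows; each row shifts and turns the commanded pose from where the row before left it; what a row does not reach is not made up. The controller multiplies each number of a shift by 0.04 m and each number of a turn by 4 degrees. A row lasts 1/10 s, in which the tool goes at most 50 mm and 8.59 degrees, less where a joint would pass 70% of its speed; a pose out of reach is approached as far as the arm can. A call with a number of a shift or a turn outside -1 to 1 is refused whole. A call with a gripper value outside its range is refused whole. The fingers move at their own pace and stop on an object; "squeeze" is the grip in N (left out, the last holds). Time passes only in rows, so rows that do not move let the fingers close. It gives the time, the measured TCP pose, the force and the opening at its end, in the units of the state.
- get_state(): the state, without advancing time (a new reading comes with each control period).
- capture(name): name is "scene" or "side" or "wrist"; returns a dict with "image" (384x512x3 uint8, red, green, blue), "range_z" (384x512 float32, mm along the optical axis (not along the pixel's ray), 0 where there is no reading), "fx", "fy", "cx", "cy" (pixels), "dist" ([k1, k2, p1, p2, k3] as OpenCV has them; the pictures are not rectified), "R" (3x3) and "t" (3): a world point X has camera coordinates R X + t; the wrist camera has in their place "hand_eye" (4x4, takes a point from camera to tool coordinates, whose origin is the TCP and whose axes are the flange's). Camera axes: x right, y down, z forward; pixel columns grow to the right and rows downward; lengths in mm; the calibration is good to about 2 mm. A picture is of the moment at which its call begins: read the wrist's pose just before it.
- job_done(): hands the job in, once; it reports no verdict.
Trained networks look in the newest picture that a camera, given by its name, has taken for a name from the list of things; names that differ only in an ending like _2 or _b are one class to them, and where a whole thing is asked for, a point or a joint stands for the part that bears it (a point fixed in the world has none). Each returns a list of dicts, best first, with "score" (0 to 1); they miss things now and then, are a little off and sometimes report something else, mostly with a low value. They report only what shows in the picture. A call takes as long as a camera call. They do not tell look-alikes from the thing itself.
- find_in(camera, query): "xy" ([column, row] as shares, 0 to 1, of the picture: columns of its width, rows of its height, amid what is visible of it).
- trace(camera, query): "mask" (384x512 bool, what is visible of it) and "xy" ([column, row] as shares, 0 to 1, of the picture: columns of its width, rows of its height, amid what is visible of it).
The state is a dict: "t": time; "qpos": joint angles; "dq": joint speeds; "joint_torque": joint torques, N m; "eef_pos": TCP position; "tool_rot": TCP orientation; "force": force on the tool from outside, world axes, zero at the start; "moment": the same for the moment, N m; "finger_gap": finger opening in mm.
Only numpy, scipy, OpenCV 4.12 (cv2) and the standard library are available. Lean on these libraries where they do the work, as an engineer would, in place of code of your own. Each camera call takes 0.05 s, during which the arm holds its last target. There are 200 camera calls.

### The job

Hang the slide carrier by its two wheels on the upper half of the sloped draining rail, bump end downhill and leaning with the slope, lowering it gently until you feel both wheels rest on the rail; only then let go, so that it rolls down by itself to the sprung catch. Once it rests there, push it slowly past the catch until it is fully home against the end stop, and let go. The slides are glass: do not drop, bang or force anything, and leave the other things on the desk where they are.

Things in the scene. Friction and masses are not known exactly. Their poses are not given: they have to be found in the camera images.
- carrier: aluminium roller hanger, 104 long (x), 0.2 to 0.3 kg, standing on the desk. Origin: underside centre; z up, x towards its bump end. Lowest, a rack of glass slides 104 x 40 x 36 high; above it two wheels and a black head. Resting on the rail it leans with the slope.
- carrier_gap (a point): carrier (0, 0, 66): middle of the gap where the rail goes, between the rack's top (z 36) and the wheel flanges' undersides (z 95). A strap closes it at the -y side (y -20 to -23; 30 wide, with a bar along the wheels); the +y side is open, so the rail enters sideways from there.
- carrier_seat (a point): carrier (0, 0, 100): midway between the undersides of the two wheel grooves; lies on the rail's top line when both wheels rest on it. White grooved wheels at x = 46 and -46, y = 0: axle z 107, groove radius 7, flange radius 12, 18 wide; they turn freely with a viscous drag.
- carrier_head (a point): carrier (0, 0, 150): in the black head, 26 (x) x 14 (y) x 38 high, z 125 to 163, standing on a bridge plate (x -44 to 44, y -23 to 11, top z 125). The place to grip, across the 14 mm, 13 mm below the head's top.
- carrier_bump (a point): carrier (34, 0, 125): centre of the bump, a round steel cross bar of radius 6 on the bridge plate at the +x end, which the catch holds. Hung up, the bump end goes downhill.
- stand: fixed draining stand. Origin: underside centre of its white base, 440 (x) x 90 x 12; z up, x horizontal, downhill. Over the axis y = 0 a round steel rail, diameter 10, from x -198 to 198, falls 7 degrees towards +x, on end posts (diameter 24) at x -200 and 200. Drip tray under it, rim 26 above the desk.
- rail_under (a point): point on the desk at stand (0, 0, 0), under the rail's middle. The rail is clamped at a height that is not measured: its top line here is 165 to 195 above the desk, and falls 0.123 mm per mm of stand x.
- catch_under (a point): point on the desk at stand (104, 0, 0): the sprung catch (a damped arm with a small roller above the rail's lower end) holds the carrier with carrier_seat above here. The carrier rolls there slowly, 0.02 to 0.1 m/s. The catch stays over 18 mm ahead of the head's middle and below carrier z 160.
- home_under (a point): point on the desk at stand (119, 0, 0): fully home, carrier_seat is above here, front wheel against the black end stop. Some 4 to 7 N along the slope (more if fast) takes the carrier past the catch; the crest is about 8 mm on, then the catch draws it home.
- stain_bottle: bystander: small amber bottle, diameter 40, 75 high, origin under its centre
- stain_jar: bystander: glass jar, diameter 56, 65 high, origin under its centre
- petri_dish: bystander: flat clear dish, diameter 88, 14 high, origin under its centre
- eyepiece: bystander: black eyepiece tube, diameter 30, 45 high, origin under its centre
- slide_box: bystander: grey box 85 x 55 x 30, origin under its centre
- brush: bystander: brush 160 long, lying along its x
- objective: bystander: small objective lens, diameter 25, 36 high, origin under its centre
There are look-alikes about, which are no part of the job. What is shaped like the carrier but brown or red is not meant.

How it is judged (in metres and radians):
On the way, in this order (a step that is already met when the one before it is completed fails the run):
1. the carrier, still held by the fingers, rests with its wheels on the upper half of the rail (contact force between the fingers and carrier above 1 N and contact force between carrier and stand above 0.4 N and x of carrier_seat in the frame of stand below 0.02 m and y of carrier_seat in the frame of stand between -0.008 and 0.008 m and height (world z) of carrier_seat above 0.14 m), for 0.1 s.
2. let go, the carrier has rolled down by itself and rests at the catch (contact force between each of the arm, the fingers and carrier below 0.05 N and x of carrier_seat in the frame of stand between 0.098 and 0.11 m and linear speed of carrier below 0.01 m/s), for 0.2 s.
At the end, for the whole second after the job is handed in: The carrier hangs on the rail by its wheels, tilted under 0.25 rad, fully home: carrier_seat at stand x = 115 to 123 mm and within 8 mm of the rail's line sideways, at rest (under 10 mm/s) and released (x of carrier_seat in the frame of stand between 0.115 and 0.123 m and y of carrier_seat in the frame of stand between -0.008 and 0.008 m and height (world z) of carrier_seat above 0.14 m and angle between carrier's own z axis and vertical below 0.25 rad and linear speed of carrier below 0.01 m/s and contact force between the fingers and carrier below 0.05 N and contact force between carrier and stand above 0.5 N); the robot touches nothing.
It fails at once if the carrier is pressed, dropped or banged against the rail, the stop or any part of the stand with more than 30 N (contact force between carrier and stand above 30 N).
It fails at once if the robot presses on the stand with more than 10 N (contact force between any of the fingers, the arm and stand above 10 N).
It fails at once if a bystander is shifted by more than 15 mm (distance of any of stain_bottle, stain_jar, petri_dish, eyepiece, slide_box, brush, objective from where it was at the start of the episode above 0.015 m).
It also fails if it takes over 64 s, if anything falls off the work surface, if the arm or the gripper's body presses on something with over 40 N, if the wrist force passes 120 N, or if a joint passes its speed limit or range.

## Working session

There is one attempt and no reset: what is moved stays moved. The work goes in short steps, Python scripts to look and compute and a tool call to move; the robot and the scene stay as the last step left them, time stands still between calls to the robot, and variables do not carry over. Pictures are saved under pics/ and viewed, about 8 in all and at most 12, crops included, and the job is handed in when it is done.

Besides the shell and the picture viewer there is one more tool, called after "Call:" as name(argument=value, ...) on one line, values as JSON. apply_moves: Moves the arm, as the interface text tells. Its arguments: {"type":"object","properties":{"increments":{"type":"string"},"squeeze":{"type":"number"}},"required":["increments"]}

```bash
mkdir -p pics; ls; cat > h.py <<'E'
from plant import *
import numpy as np, cv2
def K(c): return np.array([[c["fx"],0,c["cx"]],[0,c["fy"],c["cy"]],[0,0,1.]])
def cloud(c,T=None):
    h,w=c["range_z"].shape
    u,v=np.meshgrid(np.arange(w),np.arange(h))
    p=cv2.undistortPoints(np.stack([u,v],-1).reshape(-1,1,2).astype(np.float64),K(c),np.array(c["dist"],float)).reshape(h,w,2)
    z=c["range_z"].astype(float)
    P=np.dstack([p[...,0]*z,p[...,1]*z,z])
    if T is None:
        R=np.array(c["R"]);t=np.array(c["t"])
        W=(P-t)@R
    else: W=P@T[:3,:3].T+T[:3,3]
    W[z==0]=np.nan
    return W
def proj(c,X):
    R=np.array(c["R"]);t=np.array(c["t"],float)
    return cv2.projectPoints(np.array(X,float).reshape(-1,3),cv2.Rodrigues(R)[0],t,K(c),np.array(c["dist"],float))[0].reshape(-1,2)
def save(n,im): cv2.imwrite("pics/"+n+".png",cv2.cvtColor(im,cv2.COLOR_RGB2BGR))
E
python3 - <<'E'
from h import *
a=capture("scene");b=capture("side")
save("s1",cv2.resize(np.hstack([a["image"]]),(800,600)));save("s2",cv2.resize(b["image"],(800,600)))
for n,c in (("scene",a),("side",b)):
    W=cloud(c); print(n,-np.array(c["R"]).T@np.array(c["t"]),np.array(c["R"])[2])
    for q in ["carrier","carrier_head","carrier_bump","stand","rail_under","catch_under","home_under","stain_bottle","stain_jar","petri_dish","eyepiece","slide_box","brush","objective"]:
        for d in trace(n,q)[:4]:
            m=d["mask"]; w=W[m]; print(q,round(d["score"],2),(np.array(d["xy"])*[512,384]).round(),m.sum(),np.nanmedian(w,0).round(),np.nanmin(w,0).round(),np.nanmax(w,0).round())
print(get_state())
E
```

```text
pics
scene [1222.29780987  134.91942311  943.40904029] [-0.6130634  -0.10576052 -0.78292272]
carrier 0.87 [251. 175.] 752 [436. -10.  27.] [309. -93.  -5.] [576.  40. 226.]
carrier 0.79 [211. 138.] 997 [ 339. -154.   32.] [ 197. -256.   -6.] [ 373. -101.  165.]
carrier 0.78 [307. 154.] 1282 [371. 137.  59.] [183.  84.  -7.] [416. 189. 165.]
carrier 0.18 [220. 293.] 241 [812. -16.  42.] [767. -36.  -4.] [821.  -3.  48.]
carrier_head 0.75 [255. 175.] 791 [436.  -9.  27.] [283. -93.  -5.] [596.  42. 299.]
carrier_head 0.71 [310. 153.] 1206 [371. 136.  63.] [183.  88.  -6.] [416. 188. 165.]
carrier_head 0.65 [211. 134.] 1133 [ 338. -154.   34.] [ 141. -256.   -7.] [612. -33. 298.]
carrier_head 0.34 [407. 226.] 538 [551. 411.  52.] [488. 388.  -2.] [565. 453.  69.]
carrier_bump 0.77 [209. 134.] 1102 [ 338. -155.   36.] [ 159. -256.   -6.] [ 372. -101.  165.]
carrier_bump 0.6 [257. 172.] 804 [436.  -9.  27.] [283. -93.  -5.] [614.  42. 293.]
carrier_bump 0.6 [310. 153.] 1196 [371. 137.  74.] [183.  84.  -5.] [416. 189. 165.]
stand 0.86 [252. 236.] 6873 [637.  34.  14.] [ 449. -235.   -7.] 
[... 3259 characters left out ...]
26689873e-05,
        1.27539500e+00, -1.46030183e-01]), 'dq': array([-0.00115132,  0.0007328 , -0.00117511, -0.0014131 ,  0.0001537 ,
       -0.00022298]), 'joint_torque': array([-6.27818395e-05, -4.31133986e+01, -2.44477397e+01,  7.18367798e-02,
        4.83295962e-02,  1.53432603e-05]), 'eef_pos': array([5.25013658e+02, 2.03366015e-02, 2.40734493e+02]), 'tool_rot': array([[-4.11293664e-05,  9.99999996e-01,  7.98031496e-05],
       [ 9.99999999e-01,  4.11312806e-05, -2.39847228e-05],
       [-2.39880051e-05,  7.98021630e-05, -9.99999997e-01]]), 'force': array([ 0.04173238, -0.19829911, -0.07339324]), 'moment': array([ 0.0064099 , -0.02043875,  0.04050846]), 'finger_gap': 91.58638995963649}
```

View pictures.

View pics/s1.png

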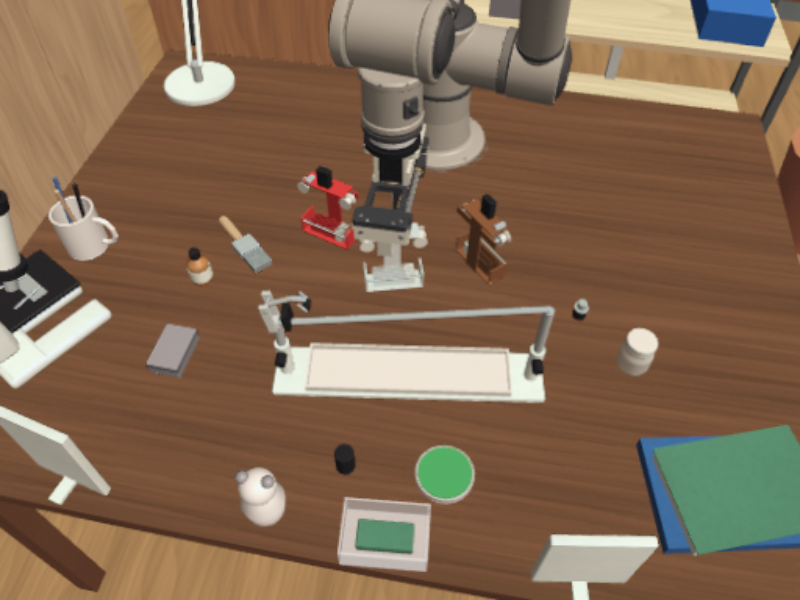

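View pics/s2.png

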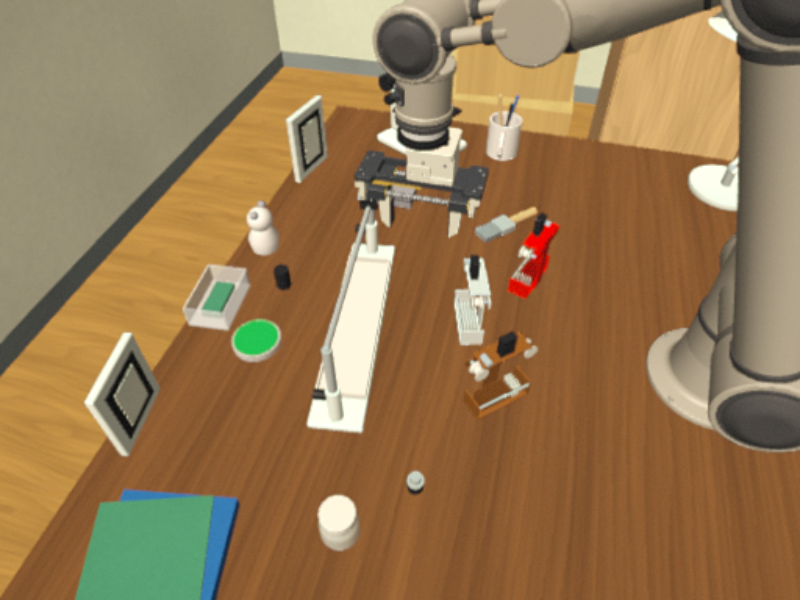

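```bash
python3 - <<'E'
from h import *
np.set_printoptions(suppress=True,precision=1)
s=get_state();c=capture("side");w=capture("wrist");a=capture("scene")
T=np.eye(4);T[:3,:3]=s["tool_rot"];T[:3,3]=s["eef_pos"]
T=T@np.array(w["hand_eye"])
w["R"]=T[:3,:3].T; w["t"]=-T[:3,:3].T@T[:3,3]
Ws=cloud(c);Wa=cloud(a);Ww=cloud(w,T)
for n in ("side","wrist"):
  for q in ["carrier_head","carrier_bump","carrier_seat","carrier_gap"]:
    for d in find_in(n,q)[:4]:
        xy=np.array(d["xy"])*[512,384];i=xy.round().astype(int)
        print(n,q,round(d["score"],2),xy,(Ws if n=="side" else Ww)[i[1],i[0]])
np.savez("v0.npz",Ws=Ws,Wa=Wa,Ww=Ww,ims=c["image"],ima=a["image"],imw=w["image"])
crop=c["image"][150:270,260:360]; save("c1",np.hstack([cv2.resize(crop,(400,480),interpolation=cv2.INTER_CUBIC),cv2.resize(w["image"],(400,480))]))
def box(P):
    r=cv2.minAreaRect(P.astype(np.float32)); return r, cv2.boxPoints(r)
for nm,W in (("side",Ws),("scene",Wa),("wrist",Ww)):
    m=np.isfinite(W[...,0])&(W[...,0]>370)&(W[...,0]<490)&(abs(W[...,1]+10)<75)
    for lo,hi in ((5,50),(85,119),(120,128),(128,140),(145,170)):
        P=W[m&(W[...,2]>lo)&(W[...,2]<hi)]
        if len(P)>5: print(nm,lo,hi,len(P),P.mean(0),box(P[:,:2])[0])
# stand
for nm,W in (("side",Ws),("scene",Wa)):
    m=np.isfinite(W[...,0])&(W[...,0]>520)&(W[...,0]<725)&(abs(W[...,1]-35)<235)
    P=W[m&(W[...,2]>7)&(W[...,2]<17)]; print(nm,"base",len(P),box(P[:,:2])[0],np.median(P[:,2]))
    P=W[m&(W[...,2]>140)&(W[...,2]<215)&(W[...,1]>-120)&(W[...,1]<190)]
    P=P[abs(P[:,0]-np.median(P[:,0]))<15]
    f=np.polyfit(P[:,1],P[:,0],1);g=np.polyfit(P[:,1],P[:,2],1);print("rail",len(P),f,g,(P[:,2]-np.polyval(g,P[:,1])).std(),np.polyval(g,33))
    print(P[::max(1,len(P)//12)])
E
```

```text
side carrier_head 0.91 [301.1 194.7] [425.2  34.2 105.4]
side carrier_head 0.73 [315.7 238.8] [365.7 116.5  40.5]
side carrier_bump 0.93 [313.8 240.4] [370.2 119.5  38.6]
side carrier_bump 0.9 [302.2 193.5] [422.9  38.8 118.7]
side carrier_bump 0.69 [345.8 164.6] [ 318.8 -139.6   83. ]
side carrier_seat 0.89 [318.7 240.7] [356.6  91.5   1. ]
side carrier_seat 0.78 [340.1 163.1] [ 338.1 -114.4  108.8]
side carrier_seat 0.65 [300.8 192.5] [426.7  28.  110.2]
side carrier_gap 0.87 [316.7 241.3] [362.1 112.9  28.2]
side carrier_gap 0.68 [300.8 192.8] [426.3  29.  107.5]
side carrier_gap 0.58 [342.7 165.2] [329.4 -99.4 116.5]
wrist carrier_head 0.81 [86.3 47.7] [375.9 130.5 124.9]
wrist carrier_head 0.74 [171.3 187. ] [413.  -22.2  40.5]
wrist carrier_head 0.58 [132.2 238.5] [ 341.6 -108.1   23.6]
wrist carrier_bump 0.89 [91.3 49.6] [380.9 128.6 126.2]
wrist carrier_bump 0.74 [171.6 186.1] [411.8 -23.3  32.1]
wrist carrier_bump 0.74 [129.9 237.5] [ 338.6 -106.7   23.2]
wrist carrier_seat 0.79 [172.8 184.3] [412.3 -21.5  28.6]
wrist carrier_seat 0.72 [88.2 48.8] [378.4 129.4 126.4]
wrist c
[... 2342 characters left out ...]
 16.6  159.6]
 [ 627.7   39.7  166.5]
 [ 626.6   58.7  169.8]
 [ 625.9   76.3  172.2]
 [ 619.3   81.1  167.8]
 [ 619.6  102.2  174. ]
 [ 615.3  108.2  170.4]
 [ 614.3  131.5  180.1]
 [ 613.3  148.8  180.7]]
scene base 4211 ((634.0039672851562, 47.07861328125), (92.92417907714844, 438.9720458984375), 9.055502891540527) 12.900953216785217
rail 396 [ -0.1 639.6] [  0.1 162.1] 9.146866575722758 163.8377117589308
[[ 644.8 -111.1  198. ]
 [ 627.1   75.9  172.1]
 [ 630.9   44.4  165.8]
 [ 623.2  118.7  173.6]
 [ 636.6   24.5  164.6]
 [ 628.    99.   171.3]
 [ 648.   -45.8  158.5]
 [ 637.9   31.7  164.2]
 [ 627.1  105.9  168.1]
 [ 646.1  -29.9  156.1]
 [ 635.5   47.6  161.1]
 [ 646.3  -15.7  156.1]]
```

View pics/c1.png

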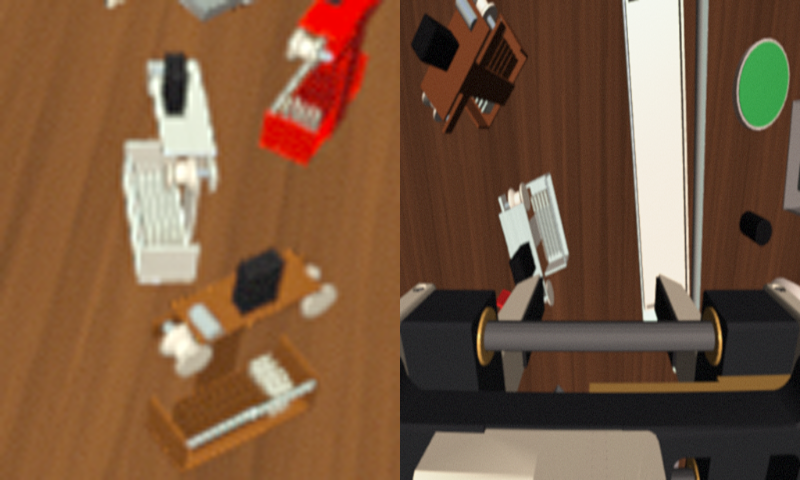

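Call:
apply_moves(increments="-0.47 -0.08 -0.2 0 0 0.875 1; -0.47 -0.08 -0.2 0 0 0.875 1; -0.47 -0.08 -0.2 0 0 0.875 1; -0.47 -0.08 -0.2 0 0 0.875 1; -0.47 -0.08 -0.2 0 0 0.875 1", squeeze=30)

```text
t: 2.55
eef_pos: [430.3, -16.1, 200.5]
tool_rot: [[-0.303, 0.953, 0.0], [0.953, 0.303, -0.0], [-0.0, 0.0, -1.0]]
force: [0.5, -1.2, -0.4]
finger_gap: 91.6
```

```bash
cat >> h.py <<'E'
def wrist():
    s=get_state(); w=capture("wrist")
    T=np.eye(4);T[:3,:3]=s["tool_rot"];T[:3,3]=s["eef_pos"]
    T=T@np.array(w["hand_eye"]); w["R"]=T[:3,:3].T; w["t"]=-T[:3,:3].T@T[:3,3]
    return s,w,cloud(w,T)
E
python3 - <<'E'
from h import *
np.set_printoptions(suppress=True,precision=2)
s,w,W=wrist();a=capture("scene");b=capture("side")
print(s["t"],s["eef_pos"],s["tool_rot"],s["force"])
Ws=cloud(b);Wa=cloud(a)
def box(P): return cv2.minAreaRect(P.astype(np.float32))
d=np.array([np.cos(np.radians(17.5)),np.sin(np.radians(17.5))])
for nm,V in (("w",W),("side",Ws),("scene",Wa)):
    m=np.isfinite(V[...,0])&(abs(V[...,0]-431)<26)&(abs(V[...,1]+15)<60)
    for lo,hi in ((145,160),(160,168),(121,128),(128,136)):
        P=V[m&(V[...,2]>lo)&(V[...,2]<hi)]
        if lo>=145: P=P[np.hypot(P[:,0]-431,P[:,1]+15)<24]
        if len(P)>5: print(nm,lo,len(P),P.mean(0),box(P[:,:2]))
# stand frame: rail line RANSAC, from fixed cameras
for nm,V in (("side",Ws),("scene",Wa)):
    m=np.isfinite(V[...,0])&(abs(V[...,0]-630)<60)
    P=V[m]; sx=(P[:,:2]-[631,47])@[0.153,-0.988]; sy=(P[:,:2]-[631,47])@[0.988,0.153]
    k=(abs(sy)<15)&(abs(sx)<185)&(P[:,2]>135-0.123*sx)&(P[:,2]<190-.123*sx)&((sx<60))
    P=P[k]; l=cv2.fitLine(P.astype(np.float32),cv2.DIST_HUBER,0,.01,.01).ravel()
    y=47;q=l[3:]+l[:3]*((y-l[4])/l[1]); print(nm,k.sum(),"dir",l[:3]/-l[1],"at y=47",q)
    r=P-l[3:]; r-=np.outer(r@l[:3],l[:3]); print("resid",np.percentile(np.linalg.norm(r,axis=1),[50,90]))
    # base edges
    P=V[m&(V[...,2]>7)&(V[...,2]<17)]; print("base",box(P[:,:2]))
    # upper post end / tops
    P=V[m&(V[...,2]>185)]; P=P[P[:,1]>180]; print("post",len(P),P.mean(0) if len(P) else 0)
save("w2",w["image"])
E
```

```text
2.55 [430.29 -16.07 200.51] [[-0.3   0.95  0.  ]
 [ 0.95  0.3  -0.  ]
 [-0.    0.   -1.  ]] [ 0.54 -1.21 -0.36]
w 145 124 [427.33  -3.84 152.59] ((427.5899963378906, -4.346161365509033), (13.960928916931152, 2.3456337451934814), 15.548495292663574)
w 160 623 [430.83 -15.   162.99] ((431.0512390136719, -15.620675086975098), (13.46697998046875, 25.842838287353516), 17.65960693359375)
w 121 2507 [421.59 -10.84 125.2 ] ((425.2458190917969, -17.625545501708984), (34.03941345214844, 87.79998779296875), 16.983713150024414)
w 128 256 [438.29 -39.17 130.9 ] ((435.00103759765625, -28.415523529052734), (18.731101989746094, 52.76472854614258), 17.471508026123047)
side 145 31 [430.63  -7.27 152.69] ((433.6113586425781, -13.177810668945312), (12.316347122192383, 24.889904022216797), 33.40074920654297)
side 160 38 [431.23 -16.07 162.08] ((431.3637390136719, -16.48116683959961), (13.889772415161133, 27.318927764892578), 17.360483169555664)
side 121 190 [423.03  -7.75 124.6 ] ((425.6950378417969, -16.562259674072266), (34.143943786621094, 86.54195404052734), 17.23028564453125)
side 128 23 [434.92 -18
[... 405 characters left out ...]
1 209 [431.59 -15.09 123.84] ((429.8391418457031, -15.767349243164062), (36.045799255371094, 87.8772201538086), 14.362874984741211)
scene 128 37 [441.45 -27.19 131.32] ((437.6907653808594, -28.35564613342285), (18.558971405029297, 50.736175537109375), 21.566221237182617)
side 266 dir [ 0.15 -1.   -0.13] at y=47 [627.82  47.   167.03]
resid [2.75 5.1 ]
base ((629.32275390625, -43.5859375), (1179.487548828125, 119.64961242675781), 89.89969635009766)
post 91 [601.91 224.49 188.12]
scene 475 dir [ 0.15 -1.   -0.13] at y=47 [633.29  47.   164.84]
resid [3.14 5.04]
base ((630.0339965820312, -40.6339111328125), (1180.698974609375, 119.9532241821289), 89.9939193725586)
post 81 [606.3  224.78 188.03]
```

Call:
apply_moves(increments="0.01 0.01 -0.46 0 0 0 1; 0.01 0 -0.46 0 0 0 1; 0 0 -0.3 0 0 0 1; 0 0 -0.17 0 0 0 1; 0 0 0 0 0 0 0.3", squeeze=30)

```text
t: 3.2
eef_pos: [432.3, -15.5, 144.8]
tool_rot: [[-0.3, 0.954, -0.001], [0.954, 0.3, 0.0], [0.0, -0.0, -1.0]]
force: [0.4, -0.3, 0.8]
finger_gap: 87.8
```

Call:
apply_moves(increments="0 0 0 0 0 0 0; 0 0 0 0 0 0 0; 0 0 0 0 0 0 0; 0 0 0 0 0 0 0; 0 0 0 0 0 0 0")

```text
t: 3.7
eef_pos: [431.9, -15.6, 145.4]
tool_rot: [[-0.301, 0.954, 0.001], [0.954, 0.301, -0.0], [-0.0, 0.0, -1.0]]
force: [0.8, -0.7, -0.4]
finger_gap: 48.4
```

Call:
apply_moves(increments="0 0 0 0 0 0 0; 0 0 0 0 0 0 0; 0 0 0 0 0 0 0; 0 0 0 0 0 0 0; 0 0 0 0 0 0 0")

```text
t: 4.2
eef_pos: [431.7, -15.6, 145.1]
tool_rot: [[-0.301, 0.954, -0.0], [0.954, 0.301, 0.0], [0.0, -0.0, -1.0]]
force: [0.5, 0.7, -0.8]
finger_gap: 13.9
```

Call:
apply_moves(increments="0 0 0.1 0 0 0 0; 0 0 0.2 0 0 0 0; 0 0 0.5 0 0 0 0; 0 0 0.5 0 0 0 0; 0 0 0.5 0 0 0 0")

```text
t: 4.7
eef_pos: [431.6, -15.5, 218.3]
tool_rot: [[-0.301, 0.954, -0.0], [0.954, 0.301, 0.0], [0.0, -0.0, -1.0]]
force: [-0.1, -0.1, -3.2]
finger_gap: 13.5
```

Call:
apply_moves(increments="0.4 0.2 0.155 0 0 -0.435 0; 0.4 0.2 0.155 0 0 -0.435 0; 0.4 0.2 0.155 0 0 -0.435 0; 0.4 0.2 0.155 0 0 -0.435 0; 0.4 0.2 0.155 0 0 -0.435 0")

```text
t: 5.2
eef_pos: [512.2, 24.8, 248.9]
tool_rot: [[-0.152, 0.988, 0.0], [0.988, 0.152, 0.0], [0.0, 0.0, -1.0]]
force: [0.5, -0.4, -1.9]
finger_gap: 13.7
```

Call:
apply_moves(increments="0.153 0.318 0 0.346 0.0535 0 0; 0.153 0.318 0 0.346 0.0535 0 0; 0.153 0.318 0 0.346 0.0535 0 0; 0.153 0.318 0 0.346 0.0535 0 0; 0.153 0.318 0 0.346 0.0535 0 0")

```text
t: 5.7
eef_pos: [542.6, 89.0, 248.0]
tool_rot: [[-0.152, 0.988, -0.019], [0.981, 0.153, 0.122], [0.124, -0.0, -0.992]]
force: [0.5, -0.2, -2.2]
finger_gap: 14.3
```

```bash
python3 - <<'E'
from h import *
np.set_printoptions(suppress=True,precision=2)
s,w,W=wrist();b=capture("side");a=capture("scene")
print(s["t"],s["eef_pos"],s["tool_rot"],s["force"],s["moment"])
save("w3",np.hstack([cv2.resize(w["image"],(400,300)),cv2.resize(b["image"][100:292,128:384],(400,300))]))
for nm,V in (("wrist",W),("side",cloud(b)),("scene",cloud(a))):
    P=V[np.isfinite(V[...,0])]; sx=(P[:,:2]-[629.5,46.5])@[0.153,-0.988]; sy=(P[:,:2]-[629.5,46.5])@[0.988,0.153]
    k=(abs(sy)<14)&(abs(sx)<185)&(P[:,2]>140-0.123*sx)&(P[:,2]<185-.123*sx)&(sx<60)
    P=P[k]; print(nm,k.sum())
    if k.sum()<20: continue
    for i in range(3):
        l=cv2.fitLine(P.astype(np.float32),cv2.DIST_HUBER,0,.01,.01).ravel()
        r=P-l[3:]; r-=np.outer(r@l[:3],l[:3]);P=P[np.linalg.norm(r,axis=1)<7]
    for y in (47,107):print("dir",l[:3]/-l[1],len(P),"at",l[3:]+l[:3]*((y-l[4])/l[1]))
    if nm=="wrist": # width / top height
        print("sx range",np.percentile((P[:,:2]-[629.5,46.5])@[0.153,-0.988],[0,100]),"z above line top", np.percentile(P[:,2]-(l[5]+l[2]/l[1]*(P[:,1]-l[4])),[1,50,99]))
        print("x across", np.percentile(P[:,0]-(l[3]+l[0]/l[1]*(P[:,1]-l[4])),[1,50,99]))
    Q=V[np.isfinite(V[...,0])];Q=Q[(Q[:,2]>8)&(Q[:,2]<17)&(abs(Q[:,0]-630)<85)&(abs(Q[:,1]-47)<230)]
    print("base",cv2.minAreaRect(Q[:,:2].astype(np.float32)))
E
```

```text
5.7 [542.6   88.96 247.99] [[-0.15  0.99 -0.02]
 [ 0.98  0.15  0.12]
 [ 0.12 -0.   -0.99]] [ 0.5  -0.22 -2.23] [-0.11 -0.05  0.05]
wrist 2360
dir [ 0.15 -1.   -0.12] 2356 at [627.72  47.   167.6 ]
dir [ 0.15 -1.   -0.12] 2356 at [618.75 107.   175.03]
sx range [-184.91  -37.44] z above line top [-4.79 -0.05  2.08]
x across [-4.01 -0.4   5.62]
base ((613.7361450195312, 147.59934997558594), (90.6640396118164, 232.68272399902344), 8.410490989685059)
side 270
dir [ 0.15 -1.   -0.12] 269 at [628.16  47.   167.18]
dir [ 0.15 -1.   -0.12] 269 at [619.19 107.   174.59]
base ((628.9489135742188, 46.79640197753906), (90.70804595947266, 438.96514892578125), 8.39883804321289)
scene 474
dir [ 0.15 -1.   -0.13] 468 at [633.37  47.   164.79]
dir [ 0.15 -1.   -0.13] 468 at [624.34 107.   172.48]
base ((632.5166015625, 47.595611572265625), (92.78347778320312, 438.1390380859375), 8.64533805847168)
```

View pics/w3.png

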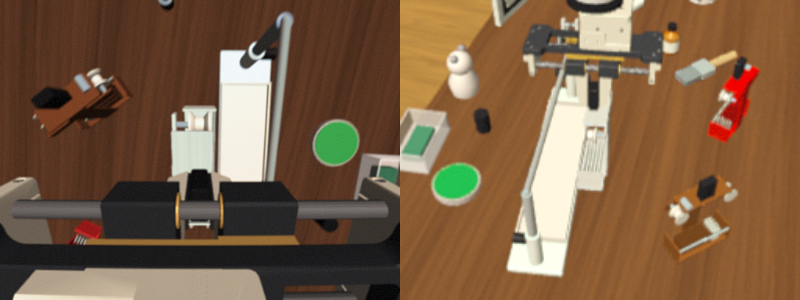

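Call:
apply_moves(increments="0.4 0.06 0 0 0 0 0; 0.5 0.075 0 0 0 0 0; 0.5 0.075 0 0 0 0 0; 0.35 0.053 0 0 0 0 0; 0.205 0.03 0 0 0 0 0")

```text
t: 6.35
eef_pos: [621.2, 99.4, 247.8]
tool_rot: [[-0.152, 0.988, -0.019], [0.981, 0.153, 0.12], [0.121, -0.0, -0.993]]
force: [-0.8, -0.3, -2.6]
finger_gap: 13.6
```

Call:
apply_moves(increments="0 0 -0.1 0 0 0 0; 0 0 -0.1 0 0 0 0; 0 0 -0.1 0 0 0 0; 0 0 -0.05 0 0 0 0; 0 0 0 0 0 0 0")

```text
t: 6.85
eef_pos: [620.1, 99.7, 233.8]
tool_rot: [[-0.152, 0.988, -0.019], [0.981, 0.153, 0.12], [0.122, -0.001, -0.993]]
force: [0.0, -0.3, -2.4]
finger_gap: 13.5
```

```bash
python3 - <<'E'
from h import *
np.set_printoptions(suppress=True,precision=2)
s,w,W=wrist();b=capture("side")
print(s["t"],s["eef_pos"],s["force"],s["moment"])
save("w4",np.hstack([cv2.resize(w["image"][100:292,:256],(400,300)),cv2.resize(b["image"][110:254,160:352],(400,300),interpolation=cv2.INTER_CUBIC)]))
F=[];M=[]
for i in range(4):
    capture("wrist");s=get_state();F.append(s["force"]);M.append(s["moment"])
print(np.array(F),np.array(M))
E
```

```text
6.85 [620.14  99.69 233.83] [ 0.03 -0.31 -2.42] [-0.17 -0.1  -0.01]
[[ 0.32  0.13 -2.24]
 [ 0.23 -0.39 -3.22]
 [ 0.11 -0.48 -2.56]
 [-0.37  0.44 -2.96]] [[-0.15 -0.03 -0.01]
 [-0.13 -0.03  0.01]
 [-0.14 -0.03  0.01]
 [-0.12 -0.01 -0.03]]
```

View pics/w4.png

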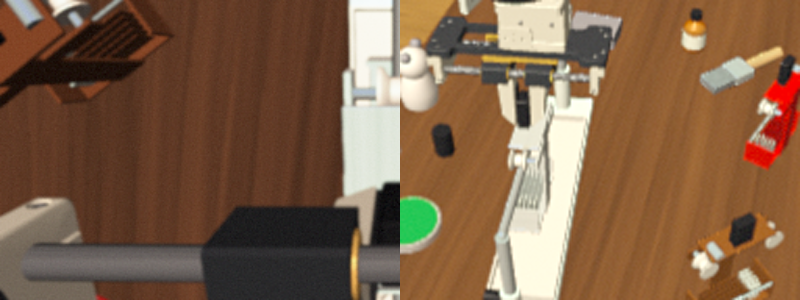

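Call:
apply_moves(increments="0.01 0 -0.04 0 0 0 0; 0.01 0 -0.04 0 0 0 0; 0 0 -0.04 0 0 0 0; 0 0 -0.04 0 0 0 0; 0 0 -0.03 0 0 0 0")

```text
t: 7.65
eef_pos: [621.3, 99.8, 226.3]
tool_rot: [[-0.152, 0.988, -0.019], [0.981, 0.153, 0.12], [0.122, -0.0, -0.993]]
force: [0.4, 0.4, -1.9]
finger_gap: 13.9
```

Call:
apply_moves(increments="0 0 -0.02 0 0 0 0; 0 0 -0.02 0 0 0 0; 0 0 -0.015 0 0 0 0; 0 0 -0.015 0 0 0 0; 0 0 0 0 0 0 0")

```text
t: 8.15
eef_pos: [621.4, 99.7, 223.7]
tool_rot: [[-0.152, 0.988, -0.019], [0.981, 0.153, 0.12], [0.122, 0.0, -0.993]]
force: [0.2, -0.7, -2.6]
finger_gap: 13.9
```

Call:
apply_moves(increments="0 0 -0.01 0 0 0 0; 0 0 -0.01 0 0 0 0; 0 0 -0.01 0 0 0 0; 0 0 0 0 0 0 0")

```text
t: 8.55
eef_pos: [621.4, 99.7, 222.5]
tool_rot: [[-0.152, 0.988, -0.019], [0.981, 0.153, 0.12], [0.122, -0.0, -0.993]]
force: [0.1, 0.1, -3.1]
finger_gap: 14.1
```

Call:
apply_moves(increments="0 0 -0.01 0 0 0 0; 0 0 -0.01 0 0 0 0; 0 0 0 0 0 0 0")

```text
t: 8.85
eef_pos: [621.4, 99.7, 221.7]
tool_rot: [[-0.152, 0.988, -0.019], [0.981, 0.153, 0.12], [0.122, -0.0, -0.993]]
force: [0.3, 0.1, -2.6]
finger_gap: 13.8
```

Call:
apply_moves(increments="0 0 -0.01 0 0 0 0; 0 0 -0.01 0 0 0 0; 0 0 0 0 0 0 0")

```text
t: 9.15
eef_pos: [621.4, 99.7, 220.8]
tool_rot: [[-0.152, 0.988, -0.019], [0.981, 0.153, 0.12], [0.122, -0.0, -0.993]]
force: [-0.5, -0.8, -1.5]
finger_gap: 14.3
```

Call:
apply_moves(increments="0 0 -0.01 0 0 0 0; 0 0 -0.01 0 0 0 0; 0 0 0 0 0 0 0")

```text
t: 9.45
eef_pos: [621.4, 99.7, 220.2]
tool_rot: [[-0.152, 0.988, -0.018], [0.981, 0.153, 0.121], [0.122, 0.0, -0.993]]
force: [0.9, -0.9, -1.6]
finger_gap: 13.7
```

```bash
cat > f.py <<'E'
from h import *
np.set_printoptions(suppress=True,precision=2)
F=[];M=[]
for i in range(5):
    capture("wrist");s=get_state();F.append(s["force"]);M.append(s["moment"])
print(s["t"],s["eef_pos"],np.mean(F,0),np.std(F,0),np.mean(M,0),np.std(M,0))
E
python3 f.py
```

```text
9.7 [621.44  99.72 220.19] [-0.06 -0.36 -1.78] [0.41 0.2  0.63] [-0.15 -0.04 -0.01] [0.01 0.02 0.02]
```

Call:
apply_moves(increments="0 0 -0.01 0 0 0 0; 0 0 -0.01 0 0 0 0; 0 0 0 0 0 0 0")

```text
t: 10.0
eef_pos: [621.5, 99.7, 219.9]
tool_rot: [[-0.152, 0.988, -0.018], [0.981, 0.153, 0.12], [0.122, 0.001, -0.993]]
force: [-1.9, -0.6, 2.5]
finger_gap: 14.0
```

```bash
python3 f.py
```

```text
10.25 [621.52  99.71 219.88] [-2.11 -0.79  4.18] [0.22 0.76 0.75] [-0.13  0.34  0.04] [0.02 0.04 0.03]
```

Call:
apply_moves(increments="-0.015 -0.002 0.005 0 0 0 0; 0 0 0 0 0 0 0")

```text
t: 10.45
eef_pos: [621.3, 99.6, 219.9]
tool_rot: [[-0.152, 0.988, -0.017], [0.981, 0.153, 0.121], [0.122, 0.002, -0.993]]
force: [0.6, -0.0, 4.0]
finger_gap: 13.7
```

```bash
python3 f.py
```

```text
10.7 [621.31  99.69 219.87] [ 1.32 -0.8   4.3 ] [0.53 0.35 0.65] [-0.04 -0.3  -0.03] [0.02 0.06 0.03]
```

Call:
apply_moves(increments="0.006 0.001 0.01 0 0 0 0; 0 0 0 0 0 0 0")

```text
t: 10.9
eef_pos: [621.3, 99.7, 219.9]
tool_rot: [[-0.152, 0.988, -0.018], [0.981, 0.153, 0.12], [0.122, 0.001, -0.993]]
force: [3.0, -0.8, 3.6]
finger_gap: 13.8
```

```bash
python3 f.py
```

```text
11.15 [621.26  99.69 219.92] [ 2.68 -0.64  3.38] [0.45 0.59 0.34] [-0.07 -0.54 -0.03] [0.04 0.07 0.01]
```

Call:
apply_moves(increments="0.012 0.002 0.005 0 0 0 0; 0 0 0 0 0 0 0; 0 0 0 0 0 0 0")

```text
t: 11.45
eef_pos: [621.4, 99.8, 220.0]
tool_rot: [[-0.152, 0.988, -0.019], [0.981, 0.153, 0.12], [0.122, -0.0, -0.993]]
force: [1.5, -0.3, 3.4]
finger_gap: 13.6
```

```bash
python3 f.py
```

```text
11.7 [621.35  99.78 219.96] [ 1.62 -0.62  2.39] [0.25 0.38 0.66] [-0.13 -0.33 -0.03] [0.03 0.02 0.04]
```

Call:
apply_moves(increments="0.01 0.0015 0.008 0 0 0 0; 0 0 0 0 0 0 0; 0 0 0 0 0 0 0")

```text
t: 12.0
eef_pos: [621.5, 99.9, 220.1]
tool_rot: [[-0.152, 0.988, -0.02], [0.981, 0.153, 0.12], [0.122, -0.001, -0.993]]
force: [-0.8, -0.1, 0.4]
finger_gap: 14.3
```

```bash
python3 f.py
```

```text
12.25 [621.57  99.89 220.1 ] [-0.71 -0.58 -0.34] [0.43 0.31 0.31] [-0.2   0.11 -0.  ] [0.01 0.06 0.03]
```

Call:
apply_moves(increments="0 0 0 0 0 0 0.2; 0 0 0 0 0 0 0.4; 0 0 0 0 0 0 0.6; 0 0 0 0 0 0 0.7; 0 0 0 0 0 0 0.7")

```text
t: 12.75
eef_pos: [622.0, 99.8, 220.5]
tool_rot: [[-0.152, 0.988, -0.018], [0.981, 0.153, 0.121], [0.122, 0.0, -0.993]]
force: [0.9, -0.4, -1.0]
finger_gap: 45.9
```

```bash
python3 - <<'E'
from h import *
b=capture("side");s,w,W=wrist();print(s["t"],s["finger_gap"])
save("w5",np.hstack([cv2.resize(w["image"],(400,300)),cv2.resize(b["image"][80:272,160:416],(400,300),interpolation=cv2.INTER_CUBIC)]))
E
```

```text
12.8 49.99868834399572
```

View pics/w5.png

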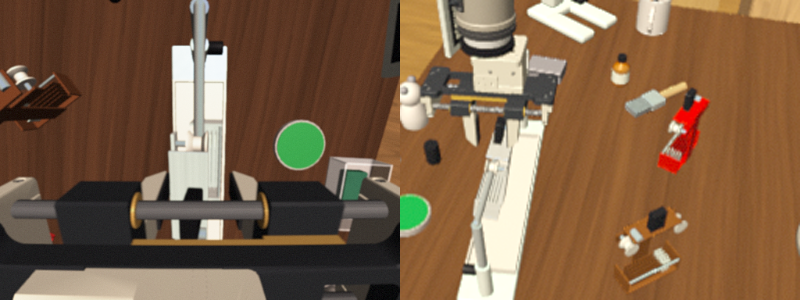

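Call:
apply_moves(increments="0 0 0.2 0 0 0 0.7; 0 0 0.4 0 0 0 0.7; 0 0 0.5 0 0 0 0.7; 0 0 0.4 0 0 0 0.7; 0 0 0 0 0 0 0.7")

```text
t: 13.35
eef_pos: [623.0, 99.9, 283.7]
tool_rot: [[-0.153, 0.988, -0.013], [0.981, 0.153, 0.12], [0.121, 0.006, -0.993]]
force: [-0.4, 0.9, -0.9]
finger_gap: 64.2
```

```bash
cat > g.py <<'E'
from h import *
np.set_printoptions(suppress=True,precision=1)
O=np.array([628.9,46.8]);X=np.array([.148,-.989]);Y=np.array([.989,.148])
def head(n="side"):
    c=capture(n);V=cloud(c);t=get_state()["t"]
    im=c["image"].astype(int); P=V[np.isfinite(V[...,0])&(im.max(2)<70)]
    p=(P[:,:2]-O); sx=p@X;sy=p@Y
    # head on rail: seat z=170-.123sx ; head z +25..+63
    rel=P[:,2]-(169.7-.123*sx)
    k=(abs(sy)<14)&(rel>28)&(rel<66)&(abs(sx)<180)
    return t,k.sum(),np.array([np.median(sx[k]),np.median(sy[k]),np.median(P[k,2])]) if k.any() else None,(c,V)
if __name__=="__main__":
    for i in range(3): print(*head("side")[:3],*head("scene")[1:3])
E
python3 g.py
```

```text
13.4 71 [-19.3  -7.7 224.9] 172 [ -3.3   2.3 216.9]
13.5 74 [-15.1  -7.1 226.1] 177 [ -0.6   4.3 218.3]
13.6 74 [-10.1  -5.3 224.2] 174 [  3.7   6.2 217.3]
```

Call:
apply_moves(increments="0 0 0 0 0 0 0.7; 0 0 0 0 0 0 0.7; 0 0 0 0 0 0 0.7; 0 0 0 0 0 0 0.7; 0 0 0 0 0 0 0.7")

```text
t: 14.15
eef_pos: [621.9, 99.8, 280.4]
tool_rot: [[-0.152, 0.988, -0.019], [0.981, 0.153, 0.12], [0.122, 0.0, -0.993]]
force: [0.2, 0.4, 0.1]
finger_gap: 64.4
```

Call:
apply_moves(increments="0 0 0 0 0 0 0.7; 0 0 0 0 0 0 0.7; 0 0 0 0 0 0 0.7; 0 0 0 0 0 0 0.7; 0 0 0 0 0 0 0.7")

```text
t: 14.65
eef_pos: [621.9, 99.8, 280.5]
tool_rot: [[-0.152, 0.988, -0.019], [0.981, 0.153, 0.121], [0.122, 0.0, -0.993]]
force: [-0.5, 0.8, -1.1]
finger_gap: 64.5
```

Call:
apply_moves(increments="0 0 0 0 0 0 0.7; 0 0 0 0 0 0 0.7; 0 0 0 0 0 0 0.7; 0 0 0 0 0 0 0.7; 0 0 0 0 0 0 0.7")

```text
t: 15.15
eef_pos: [621.9, 99.8, 280.5]
tool_rot: [[-0.152, 0.988, -0.018], [0.981, 0.153, 0.12], [0.122, 0.0, -0.993]]
force: [-0.7, -0.5, 0.2]
finger_gap: 64.4
```

Call:
apply_moves(increments="0 0 0 0 0 0 0.7; 0 0 0 0 0 0 0.7; 0 0 0 0 0 0 0.7; 0 0 0 0 0 0 0.7; 0 0 0 0 0 0 0.7")

```text
t: 15.65
eef_pos: [621.9, 99.8, 280.5]
tool_rot: [[-0.152, 0.988, -0.019], [0.981, 0.153, 0.12], [0.122, 0.0, -0.993]]
force: [-0.4, -0.5, -0.9]
finger_gap: 64.2
```

```bash
python3 g.py
```

```text
15.7 9 [ 85.4   0.8 196.2] 181 [100.4   5.1 205.3]
15.8 4 [ 89.9  -0.5 198.1] 183 [105.4   3.4 206.7]
15.9 0 None 187 [109.5   2.7 204.1]
```

Call:
apply_moves(increments="0.09 -0.6 0 0 0 0 0.7; 0.12 -0.8 0 0 0 0 0.7; 0.12 -0.8 0 0 0 0 0.7; 0.12 -0.8 0 0 0 0 0.7; 0.09 -0.6 0 0 0 0 0.7")

```text
t: 16.45
eef_pos: [643.7, -46.1, 280.4]
tool_rot: [[-0.151, 0.988, -0.018], [0.981, 0.152, 0.12], [0.122, 0.0, -0.993]]
force: [0.3, 1.1, 0.2]
finger_gap: 64.3
```

Call:
apply_moves(increments="0 0 0 0 0 0 0.7; 0 0 0 0 0 0 0.7; 0 0 0 0 0 0 0.7; 0 0 0 0 0 0 0.7; 0 0 0 0 0 0 0.7")

```text
t: 16.95
eef_pos: [643.5, -43.1, 280.7]
tool_rot: [[-0.153, 0.988, -0.018], [0.981, 0.154, 0.12], [0.122, 0.0, -0.993]]
force: [0.6, 0.3, 0.0]
finger_gap: 64.4
```

Call:
apply_moves(increments="0 0 0 0 0 0 0.7; 0 0 0 0 0 0 0.7; 0 0 0 0 0 0 0.7; 0 0 0 0 0 0 0.7; 0 0 0 0 0 0 0.7")

```text
t: 17.45
eef_pos: [643.5, -44.2, 280.5]
tool_rot: [[-0.152, 0.988, -0.018], [0.981, 0.153, 0.12], [0.122, 0.0, -0.993]]
force: [0.2, -0.2, 0.5]
finger_gap: 64.2
```

```bash
python3 - <<'E'
from g import *
r=[head("scene") for i in range(3)]
for x in r: print(*x[:3])
s,w,W=wrist(); print(s["t"],s["eef_pos"],s["force"])
P=W[np.isfinite(W[...,0])]; p=P[:,:2]-O; sx=p@X;sy=p@Y
rel=P[:,2]-(169.7-.123*sx)
im=w["image"][np.isfinite(W[...,0])].astype(int)
k=(abs(sy)<25)&(abs(sx-115)<40)&(P[:,2]>190)&(P[:,2]<235)&(im.max(1)<70)
print("head wrist",k.sum(), cv2.minAreaRect(np.c_[sx[k],sy[k]].astype(np.float32)) if k.sum()>5 else 0, np.percentile(P[k,2],[5,50,95]) if k.any() else 0)
save("w6",np.hstack([cv2.resize(w["image"],(400,300)),cv2.resize(r[-1][3][0]["image"][150:270,130:290],(400,300),interpolation=cv2.INTER_CUBIC)]))
E
```

```text
17.5 150 [111.9   3.6 201.3]
17.55 152 [111.8   3.8 201.3]
17.6 152 [112.1   3.4 201.4]
17.6 [643.5 -44.2 280.4] [0.4 0.3 0. ]
head wrist 628 ((108.99713897705078, -4.280113697052002), (14.598031997680664, 28.519390106201172), 89.53292846679688) [195.2 216.7 219. ]
```

View pics/w6.png

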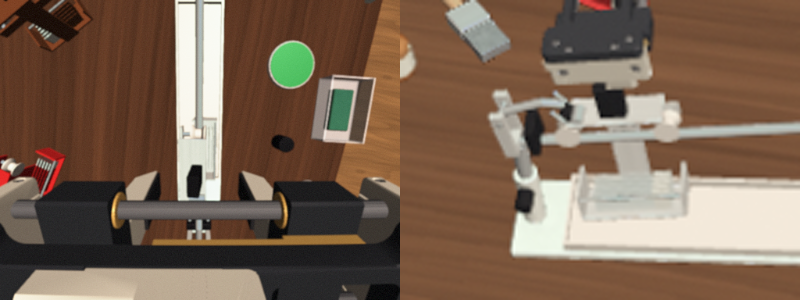

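Call:
apply_moves(increments="-0.027 0.078 0 -0.346 -0.0535 0 0; -0.027 0.078 0 -0.346 -0.0535 0 0; -0.027 0.078 0 -0.346 -0.0535 0 0; -0.027 0.078 0 -0.346 -0.0535 0 0; -0.027 0.078 0 -0.346 -0.0535 0 0", squeeze=10)

```text
t: 18.15
eef_pos: [638.0, -27.9, 280.6]
tool_rot: [[-0.154, 0.988, 0.001], [0.988, 0.154, -0.002], [-0.002, 0.0, -1.0]]
force: [0.1, 1.1, 0.3]
finger_gap: 28.7
```

Call:
apply_moves(increments="0 0 0 0 0 0 0; 0 0 0 0 0 0 0; 0 0 0 0 0 0 0; 0 0 0 0 0 0 0; 0 0 0 0 0 0 0")

```text
t: 18.65
eef_pos: [638.2, -29.0, 280.4]
tool_rot: [[-0.152, 0.988, -0.0], [0.988, 0.152, 0.0], [0.0, -0.0, -1.0]]
force: [0.2, 0.3, -0.7]
finger_gap: 0.7
```

```bash
python3 - <<'E'
from g import *
r=head("scene"); print(*r[:3]); s,w,W=wrist(); print(s["t"],s["eef_pos"],s["tool_rot"],s["force"],s["finger_gap"])
p=s["eef_pos"][:2]-O; print("tcp stand",p@X,p@Y)
m=np.isfinite(W[...,0]);P=W[m]; im=w["image"][m].astype(int); p=P[:,:2]-O; sx=p@X;sy=p@Y
k=(abs(sy)<25)&(sx>80)&(sx<150)&(P[:,2]>190)&(P[:,2]<240)&(im.max(1)<70)
print(k.sum(), np.percentile(sx[k],[1,50,99]) if k.any() else 0, np.percentile(sy[k],[1,50,99]) if k.any() else 0)
# plate height near x
k=(abs(sy+3)<8)&(sx>60)&(sx<90)&(P[:,2]>170)&(P[:,2]<200)&(im.max(1)>90)
q=np.polyfit(sx[k],P[k,2],1) if k.sum()>10 else None; print("plate",k.sum(),q, np.polyval(q,[66,76,85]) if q is not None else 0)
E
```

```text
18.7 181 [110.6   3.2 206.7]
18.7 [638.2 -28.9 280.4] [[-0.2  1.  -0. ]
 [ 1.   0.2  0. ]
 [ 0.  -0.  -1. ]] [ 0.7  0.1 -0.3] 0.5886578780879436
tcp stand 76.22741180675267 -2.0368562577116287
34 [94.8 95.3 96.1] [-7.6 -2.4  1.8]
plate 535 [  0.1 175.4] [181.8 182.7 183.6]
```

Call:
apply_moves(increments="0 0 -0.4 0 0 0 0; 0 0 -0.5 0 0 0 0; 0 0 -0.5 0 0 0 0; 0 0 -0.3 0 0 0 0; 0 0 -0.15 0 0 0 0")

```text
t: 19.25
eef_pos: [637.8, -28.6, 205.2]
tool_rot: [[-0.153, 0.988, -0.002], [0.988, 0.153, 0.0], [0.001, -0.002, -1.0]]
force: [0.9, 0.2, -1.0]
finger_gap: 0.5
```

Call:
apply_moves(increments="0 0 -0.05 0 0 0 0; 0 0 -0.05 0 0 0 0; 0 0 0 0 0 0 0")

```text
t: 19.55
eef_pos: [638.4, -28.6, 203.1]
tool_rot: [[-0.153, 0.988, 0.001], [0.988, 0.153, -0.0], [-0.0, 0.001, -1.0]]
force: [0.4, -0.5, 0.7]
finger_gap: 0.2
```

```bash
python3 f.py; python3 - <<'E'
from g import *
r=head("scene"); print(*r[:3]); s,w,W=wrist();b=capture("side")
save("w7",np.hstack([cv2.resize(w["image"][130:330,120:386],(400,300),interpolation=cv2.INTER_CUBIC),cv2.resize(r[3][0]["image"][140:260,130:290],(400,300),interpolation=cv2.INTER_CUBIC)]))
E
```

```text
19.8 [638.3  -28.56 202.92] [-0.23  0.42  0.19] [0.39 0.49 0.31] [-0.02 -0.02 -0.01] [0.04 0.05 0.04]
19.85 36 [146.5   0.2 189. ]
```

View pics/w7.png

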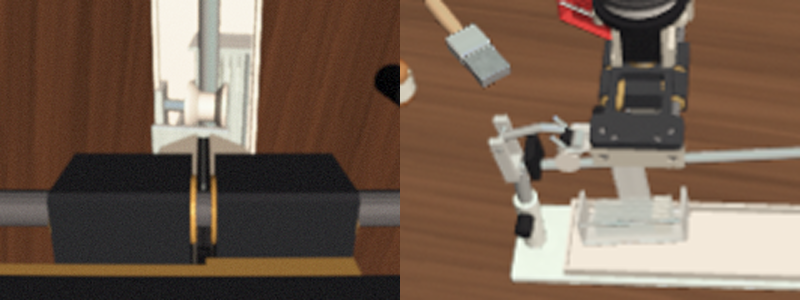

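Call:
apply_moves(increments="0.0055 -0.037 -0.0046 0 0 0 0; 0.0055 -0.037 -0.0046 0 0 0 0; 0.0055 -0.037 -0.0046 0 0 0 0; 0.0055 -0.037 -0.0046 0 0 0 0; 0.0055 -0.037 -0.0046 0 0 0 0")

```text
t: 20.45
eef_pos: [639.3, -36.1, 201.5]
tool_rot: [[-0.153, 0.988, 0.0], [0.988, 0.153, -0.0], [-0.0, 0.0, -1.0]]
force: [-0.9, 0.5, -0.6]
finger_gap: 0.3
```

Call:
apply_moves(increments="0.0037 -0.025 -0.003 0 0 0 0; 0.0037 -0.025 -0.003 0 0 0 0; 0.0037 -0.025 -0.003 0 0 0 0; 0.0037 -0.025 -0.003 0 0 0 0")

```text
t: 20.85
eef_pos: [639.7, -39.2, 201.1]
tool_rot: [[-0.153, 0.988, -0.0], [0.988, 0.153, 0.002], [0.002, 0.0, -1.0]]
force: [-0.8, 4.8, 0.9]
finger_gap: 0.4
```

Call:
apply_moves(increments="0.0037 -0.025 -0.003 0 0 0 0; 0.0037 -0.025 -0.003 0 0 0 0; 0.0037 -0.025 -0.003 0 0 0 0")

```text
t: 21.15
eef_pos: [640.2, -42.1, 200.7]
tool_rot: [[-0.154, 0.988, -0.0], [0.988, 0.154, 0.001], [0.001, 0.0, -1.0]]
force: [-0.2, 4.1, 0.4]
finger_gap: 0.2
```

Call:
apply_moves(increments="0.0037 -0.025 -0.003 0 0 0 0; 0.0037 -0.025 -0.003 0 0 0 0; 0.0037 -0.025 -0.003 0 0 0 0")

```text
t: 21.45
eef_pos: [640.8, -46.5, 200.3]
tool_rot: [[-0.153, 0.988, 0.0], [0.988, 0.153, -0.001], [-0.001, 0.0, -1.0]]
force: [1.1, 0.7, -0.0]
finger_gap: 0.8
```

Call:
apply_moves(increments="0 0 0 0 0 0 0; 0 0 0 0 0 0 0; 0 0 0 0 0 0 0; 0 0 0 0 0 0 0")

```text
t: 21.85
eef_pos: [640.7, -46.2, 200.4]
tool_rot: [[-0.153, 0.988, 0.0], [0.988, 0.153, -0.0], [-0.0, 0.0, -1.0]]
force: [0.0, 0.1, -0.4]
finger_gap: 0.6
```

```bash
cat > k.py <<'E'
from g import *
r=capture("scene");V=cloud(r);b=capture("side");Vb=cloud(b)
for n,c,V in (("scene",r,V),("side",b,Vb)):
    P=V[np.isfinite(V[...,0])]; p=P[:,:2]-O; sx=p@X;sy=p@Y
    k=(P[:,2]>55)&(P[:,2]<90)&(abs(sy)<35)&(sx>30)&(sx<190); 
    print(n,"rack",k.sum(),np.percentile(sx[k],[1,50,99]) if k.any() else 0)
s=get_state();p=s["eef_pos"][:2]-O;print(s["t"],"tcp",p@X,p@Y,s["force"])
E
python3 k.py
```

```text
scene rack 766 [ 49.1 103.  189. ]
side rack 250 [ 48.5  95.1 189. ]
21.95 tcp 93.5563237368011 -2.0688118846495627 [ 0.7  0.2 -0.6]
```

Call:
apply_moves(increments="0.0037 -0.025 -0.003 0 0 0 0; 0.0037 -0.025 -0.003 0 0 0 0; 0.0037 -0.025 -0.003 0 0 0 0; 0.0037 -0.025 -0.003 0 0 0 0; 0 0 0 0 0 0 0")

```text
t: 22.45
eef_pos: [641.3, -50.2, 199.8]
tool_rot: [[-0.153, 0.988, 0.0], [0.988, 0.153, -0.0], [-0.0, 0.0, -1.0]]
force: [0.3, 0.0, -0.5]
finger_gap: 0.5
```

Call:
apply_moves(increments="0.0037 -0.025 -0.003 0 0 0 0; 0.0018 -0.0125 -0.0015 0 0 0 0; 0 0 0 0 0 0 0")

```text
t: 22.75
eef_pos: [641.5, -51.5, 199.7]
tool_rot: [[-0.153, 0.988, 0.0], [0.988, 0.153, -0.0], [-0.0, 0.0, -1.0]]
force: [0.7, -0.3, 0.7]
finger_gap: 0.4
```

Call:
apply_moves(increments="0.0018 -0.0125 -0.0015 0 0 0 0; 0.0018 -0.0125 -0.0015 0 0 0 0; 0 0 0 0 0 0 0")

```text
t: 23.05
eef_pos: [641.7, -52.5, 199.5]
tool_rot: [[-0.153, 0.988, 0.0], [0.988, 0.153, -0.0], [-0.0, 0.0, -1.0]]
force: [-0.2, 0.0, -0.3]
finger_gap: 0.4
```

Call:
apply_moves(increments="0.0018 -0.0125 -0.0015 0 0 0 0; 0.0018 -0.0125 -0.0015 0 0 0 0; 0 0 0 0 0 0 0")

```text
t: 23.35
eef_pos: [641.8, -53.5, 199.4]
tool_rot: [[-0.153, 0.988, 0.0], [0.988, 0.153, 0.0], [0.0, 0.0, -1.0]]
force: [-0.4, 0.6, 0.2]
finger_gap: 0.5
```

Call:
apply_moves(increments="0.0018 -0.0125 -0.0015 0 0 0 0; 0 0 0 0 0 0 0")

```text
t: 23.55
eef_pos: [641.9, -53.7, 199.4]
tool_rot: [[-0.153, 0.988, 0.0], [0.988, 0.153, 0.0], [0.0, 0.0, -1.0]]
force: [-0.1, 1.2, 0.3]
finger_gap: 0.2
```

Call:
apply_moves(increments="-0.015 0.1 0.012 0 0 0 0; -0.03 0.2 0.025 0 0 0 0; -0.03 0.2 0.025 0 0 0 0; 0 0 0.4 0 0 0 0; 0 0 0.6 0 0 0 0")

```text
t: 24.05
eef_pos: [638.0, -32.8, 240.9]
tool_rot: [[-0.154, 0.988, -0.003], [0.988, 0.154, 0.001], [0.001, -0.003, -1.0]]
force: [-0.2, 0.1, 0.4]
finger_gap: 0.0
```

Call:
apply_moves(increments="0 0 0.6 0 0 0 0; -0.5 0.2 0.6 0 0 0 0; -0.7 0.3 0.2 0 0 0 0; -0.7 0.3 0 0 0 0 0; -0.5 0.2 0 0 0 0 0")

```text
t: 24.55
eef_pos: [541.3, 7.4, 298.6]
tool_rot: [[-0.154, 0.988, 0.001], [0.988, 0.154, 0.0], [-0.0, 0.001, -1.0]]
force: [-0.5, 0.1, -0.6]
finger_gap: 0.6
```

```bash
python3 - <<'E'
from g import *
for i in range(2): r=head("scene"); print(*r[:3])
q=head("side"); print(*q[:3]); s=get_state(); print(s["eef_pos"],s["force"])
save("w8",np.hstack([cv2.resize(r[3][0]["image"][150:270,130:290],(400,300),interpolation=cv2.INTER_CUBIC),cv2.resize(q[3][0]["image"][80:224,160:352],(400,300),interpolation=cv2.INTER_CUBIC)]))
E
```

```text
24.6 170 [126.8   3.3 203.1]
24.65 177 [126.    3.7 202.2]
24.7 59 [114.6  -5.4 206.6]
[542.3   7.  298.8] [-0.1  0.4 -0.7]
```

View pics/w8.png

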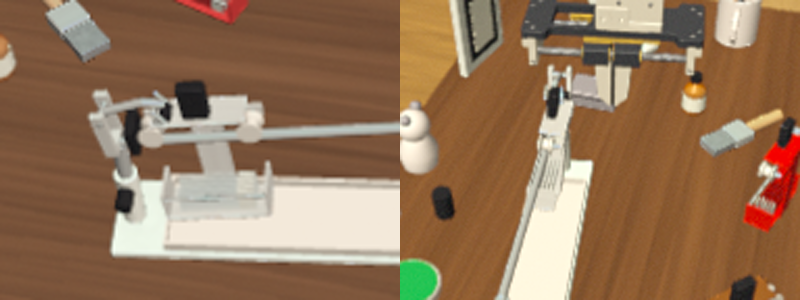

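Home: the head has moved about 15 mm (scene x 111.8 to about 126.5). The front wheel sits against the black stop, the carrier is at rest and the arm is clear.

```bash
python3 -c "
from plant import *
print(job_done())"
```

```text
the job is handed in; nothing more can be done
None
```

The carrier is hanging on the rail, fully home against the end stop and released, and the job is handed in. It took about 25 s of the 64 s allowed.

**What I did:**
- **Picking it up:** I picked the silver carrier, not the red or brown look-alikes, gripped it by the head and tilted it 7° to match the slope.
- **Hanging it:** I brought it in sideways at about stand x = -60 mm and lowered it until the wrist force showed contact. I eased out the side load until the rail carried nearly all its weight, then let go.
- **Rolling and pushing:** It rolled down by itself at about 45 mm/s and stopped at the catch. With closed fingers behind the head I pushed it at about 10 mm/s. The force readings reached about 5 N, fell to zero past the crest, and rose again to about 1 N at the stop.

**Last checks:**
- **Home position:** The head moved about 15 mm between the catch and home in the scene camera, which matches the finger travel between the two contacts (about 15 mm). The last picture shows the front wheel at the black stop.
- **At rest:** Two late readings differed by 0.8 mm, which is within the noise.
- **Bystanders:** I saw none moved in the pictures, but I did not measure them again at the end.

**What was off or disagreed:**
- **Pressing on the rail:** While seating, I briefly pressed on the rail with about 7 N in all, including the carrier's weight (limit 30 N), and with a side load of up to about 3 N.
- **Sideways lean:** Once released, the carrier leaned about 4° sideways, estimated from a head offset of about 4 mm.
- **Camera offset:** The scene camera reads a few mm off from the side and wrist cameras, so I relied on changes in position rather than its absolute values.

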